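# Open the mini centrifuge by its hidden release notch

## Task

The run is over and the lid of the mini centrifuge has to be opened to get at the tubes. Feel gently with a fingertip along the top of the rim that surrounds the clear lid until you find the release notch, somewhere on the side facing the robot, then press down inside the notch until the latch lets go, and take the hand away so that the lid springs up and stays fully open. Work with the fingertips only: grasp nothing, and leave everything standing around the centrifuge where it is.

Things in the scene. Friction and masses are not known exactly. Their poses are not given: they have to be found in the camera images.
- centrifuge: Round light grey bench-top mini centrifuge, 196 mm diameter, stuck to the bench by suction feet. Origin on its vertical axis at bench level, z up; its -x looks towards the robot within 25 degrees. A flat level rim surrounds a clear domed lid. The housing was left turned on its foot, so these axes do not give the notch: its middle lies up to 75 degrees either way from -x, seen from the axis.
- rim (a point): Point on the centrifuge's axis at the height of the rim's top, 95 mm above the bench. The rim is a ring from 66 to 98 mm from the axis, broken in one place only, by the release notch: a gap 30 degrees wide (46 mm at 88 mm from the axis, 40 mm at 77 mm), wide enough for closed fingertips, open above and to the outside, of the same grey plastic.
- plate_level (a point): Point on the axis at the height of the press plate, 83 mm above the bench. The plate is level, sprung, 12 mm below the rim's top, 74 to 97 mm from the axis, and fills the notch. A small latch hook stands at the notch's inner wall and comes out to 72 mm from the axis when the plate is pressed: keep the fingertips outside that, for instance centred 90 mm from the axis.
- dome_top (a point): Point on the axis at the top of the shut lid's clear dome, 122 mm above the bench. Dome radius 56 mm; the lid's flange, radius 62 mm, lies 5 mm below the rim's top. The lid is hinged on the side opposite the notch and opens away from it, standing up to 220 mm above the bench.
- latch (a joint): How far the press plate in the notch is pushed down, m: 0 at rest, 0.008 at its stop. It begins to give at 3 N, lets the lid go at about 0.0055 (5.5 N) and reaches its stop at 7 N; it springs back when let go.
- lid (a joint): Opening angle of the lid, rad: 0 shut and latched, 1.62 fully open, standing upright at its hinge. Once unlatched a weak damped spring raises it by itself in about 1 s; anything above it may hold it back (it pushes with 2 N) and it goes on when that leaves.
- reagent_bottle: Small amber glass bottle with a black cap, 42 mm diameter, 78 mm tall, beside the centrifuge. Not part of the job. Origin under its centre.
- marker: Black marker pen, 125 mm long and 15 mm high, lying on the bench between the robot and the centrifuge. Not part of the job. Origin under its centre.
- tube_block: Low white block holding microtubes, 110 x 60 mm, 36 mm tall, beside the centrifuge. Not part of the job. Origin under its centre.
- beaker: Glass beaker, 58 mm diameter, 65 mm tall, in front and to the left of the centrifuge. Not part of the job. Origin under its centre.
- tube_rack: Aluminium rack of glass test tubes, 240 mm long (along y) x 60 mm, 105 mm tall, beyond the centrifuge. Not part of the job. Origin under its centre.
- tip_box_a: Pipette tip box with a blue clear lid, 122 x 87 mm, 60 mm tall, on the robot's left. Not part of the job. Origin under its centre.
- tip_box_b: Pipette tip box like the other, on the robot's right. Not part of the job. Origin under its centre.
- wash_bottle: White wash bottle with a blue cap and spout, 70 mm diameter, 170 mm tall, on the robot's right. Not part of the job. Origin under its centre.
Not all that is in view belongs to the job. What is shaped like the centrifuge but red is not meant.

How it is judged (in metres and radians):
On the way, in this order (a step that is already met when the one before it is completed fails the run):
1. a fingertip rests on the rim (or lightly on the plate in the notch) without pressing the release (contact force between the fingers and centrifuge above 0.5 N and value of joint latch below 0.002 m and value of joint lid below 0.05 rad), for 0.2 s.
2. the fingers press the plate in the notch far enough to unlatch the lid (value of joint latch above 0.004 m and contact force between the fingers and centrifuge above 1 N), for 0.05 s.
3. the lid springs open (value of joint lid above 1.3 rad), for 0.2 s.
At the end, for the whole second after the job is handed in: The lid stands open by more than 1.4 rad and is at rest, the press plate has sprung back (within 1.5 mm), and every bystander is within 20 mm of where it stood (value of joint lid above 1.4 rad and velocity of joint lid below 0.1 rad/s and value of joint latch below 0.0015 m and distance of each of reagent_bottle, marker, tube_block, beaker, tube_rack, tip_box_a, tip_box_b, wash_bottle from where it was at the start of the episode below 0.02 m); the robot touches nothing.
It fails at once if the fingers push the centrifuge harder than 90 N (contact force between the fingers and centrifuge above 90 N).
It fails at once if something around the centrifuge is lifted, carried or shifted by more than 20 mm (distance of any of reagent_bottle, marker, tube_block, beaker, tube_rack, tip_box_a, tip_box_b, wash_bottle from where it was at the start of the episode above 0.02 m).
It also fails if it takes over 72 s, if anything falls off the work surface, if the arm or the gripper's body presses on something with over 40 N, if the wrist force passes 120 N, or if a joint passes its speed limit or range.

## Robot

A 6-joint arm with a two-finger parallel gripper is mounted at the origin on the work surface. World frame = base frame: x ahead of the robot, y to its left, z up, the work surface at z = 0. Lengths are in mm, angles in rad, forces in N, time in s.
With the tool pointing down it reaches from about 375 to 975 mm from the base axis. Payload 3.8 kg.
Tool frame: the origin (TCP) lies midway between the tips of the shut fingers; the grasp point (between the pads) lies 19 mm behind it (ctrl.hold_point_z is the distance from the TCP to the grasp point, in mm); z points along the fingers, y is the direction in which the jaws open and shut (so a half turn about z gives the same grasp; the last joint's range is limited). The gripper opens to 85 mm and grips with 20 to 120 N. Pads are 22 mm wide; open, the fingers measure 114 mm over their backs; the gripper's body (76 mm by 85 mm) begins 54 mm behind the grasp point. The pads swing forward as they close: fully open they stand 13 mm farther back than shut.
Start: joints at [1.263, 0.264, 1.604, -0, 1.274, -0.037], TCP at [180.562, 650.396, 231.28] pointing down, gripper open.
Joint ranges: [-2.63, 2.63], [-0.94, 2.18], [0.31, 2.57], [-1.31, 4.45], [0, 2.66], [-2.55, 2.55]. Speed limits (rad/s): [2.57, 2.57, 3.14, 3.14, 3.14, 3.14].

## Interface

Orientations are given as a unit quaternion [x, y, z, w].
In Python, from rig import ctrl gives the robot as it stands.
- The arm moves only by the tool apply_moves, never from a script. Its argument "motion" is a list of rows, each a list of 7 numbers: the shift along the tool's x, y, z in m, then the turn, a rotation vector about the tool's x, y, z in rad, then the opening in per cent of the stroke, from 0 (shut) to 100 (fully open). In form: [[tx, ty, tz, wx, wy, wz, claw], ...]. A call has 1 to 20 rows; each row shifts and turns the commanded pose from where the row before left it, along the tool's axes as they then stand; what a row does not reach is not made up. A row lasts 1/8 s, in which the tool goes at most 62.5 mm and 10.7 degrees, less where a joint would pass 70% of its speed; a pose out of reach is approached as far as the arm can. A call is refused whole if a number of a shift passes 0.0625 or a number of a turn 0.188, either way. A call with a gripper value outside its range is refused whole. The fingers move at their own pace and stop on an object; "grip_force" is the grip in N (left out, the last holds). Time passes only in rows, so rows that do not move let the fingers close. It gives the time, the measured TCP pose, the force and the opening at its end, in the units of the state.
- ctrl.sense(): the state, without advancing time (a new reading comes with each control period).
- ctrl.capture(name): name is "scene" or "top"; returns (picture, depth): 400x640x3 uint8, red, green, blue; 400x640 float32, mm along the optical axis (not along the pixel's ray), 0 where there is no reading.
- ctrl.get_calibration(name): a dict with "mtx" (3x3 intrinsics, pixels), "k1" (the pictures are not rectified: a ray, as slopes to the right and down, at radius r is drawn at 1 + k1 r^2 times it, then the intrinsics apply), "eye" and "rotation" of the camera in the world. Camera axes: x right, y down, z forward; pixel columns grow to the right and rows downward; lengths in mm; the calibration is good to about 2 mm. A picture is of the moment at which its call begins. get_calibration takes no time and is no camera call.
- ctrl.finish_job(): hands the job in, once; it reports no verdict.
The state is a dict: "time_s": time; "qpos": joint angles; "dq": joint speeds; "effort": joint torques, N m; "eef_pos": TCP position; "tcp_rot": TCP orientation; "force": force on the tool from outside, world axes, zero at the start; "moment": the same for the moment, N m; "gripper_width": finger opening in mm.
Only numpy, scipy, OpenCV 4.12 (cv2) and the standard library are available. Lean on these libraries where they do the work, as an engineer would, in place of code of your own. Each camera call takes 0.05 s, during which the arm holds its last target.

## Working session

There is one attempt and no reset: what is moved stays moved. The work goes in short steps, Python scripts to look and compute and a tool call to move; the robot and the scene stay as the last step left them, time stands still between calls to the robot, and variables do not carry over. Pictures are saved under pics/ and viewed, and the job is handed in when it is done.

Besides the shell and the picture viewer there is one more tool, called after ">>>" as name([rows], argument=value, ...), one row to a line, values as JSON. apply_moves: Moves the arm, as the interface text tells. Its arguments: {"type":"object","properties":{"motion":{"type":"array","items":{"type":"array","items":{"type":"number"}}},"grip_force":{"type":"number"}},"required":["motion"]}

```bash
mkdir -p pics; ls
python3 - <<'E'
from rig import ctrl
import cv2,numpy as np
print(ctrl.sense())
for n in("scene","top"):
    p,d=ctrl.capture(n); cv2.imwrite(f"pics/{n}0.png",p[:,:,::-1]); np.save(f"{n}0.npy",d); np.save(f"{n}0p.npy",p)
    print(n,ctrl.get_calibration(n))
E
```

```text
pics
{'time_s': 0.0, 'qpos': array([ 1.26311072e+00,  2.64742914e-01,  1.60538601e+00,  3.35255446e-06,
        1.27365489e+00, -3.68930130e-02]), 'dq': array([-0.00144176, -0.00167613, -0.0006585 ,  0.0005099 ,  0.00126224,
        0.00218508]), 'effort': array([ 2.52564445e-03, -5.15080619e+01, -3.67325306e+01,  2.47375310e-04,
        1.25480312e-02,  1.43468912e-05]), 'eef_pos': array([180.33688437, 649.71574795, 229.96240752]), 'tcp_rot': array([ 1.34983396e-01,  9.90847255e-01, -1.07908544e-03, -1.89402890e-04]), 'force': array([-0.28015926,  0.18207015, -0.32378207]), 'moment': array([0.05130682, 0.05719065, 0.0457658 ]), 'gripper_width': 85.41258172734872}
scene {'mtx': array([[383.67023262,   0.        , 318.95956021],
       [  0.        , 383.67023262, 203.23761236],
       [  0.        ,   0.        ,   1.        ]]), 'k1': -0.06445321340279411, 'eye': array([1168.85930805,  676.77221698,  780.01087492]), 'rotation': array([ 0.3296925 ,  0.82601307, -0.42530859, -0.16768384])}
top {'mtx': array([[450.9902585 ,   0.        , 311.27986676],
       [  0.        , 450.9902585 , 197.82939471],
       [  0.        ,   0.        ,   1.        ]]), 'k1': -0.08659914562051302, 'eye': array([ 300.23650668,    3.21966979, 1387.64714557]), 'rotation': array([ 0.71023932, -0.69766081,  0.06032589, -0.07204369])}
```

View pics/scene0.png

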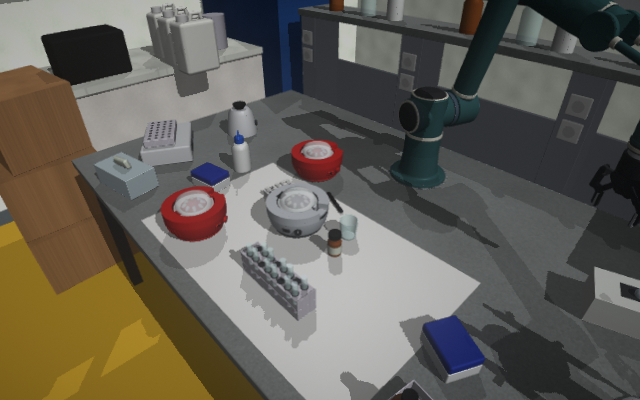

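View pics/top0.png

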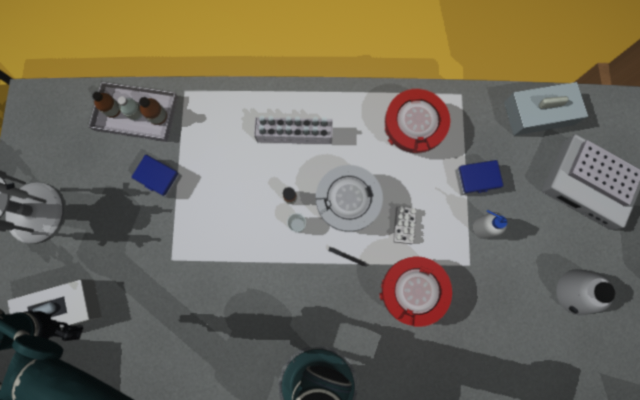

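The top view shows the grey centrifuge at about (349,197). The marker is at (347,256), the beaker at (296,223), the bottle at (290,195) and the tube block at (405,224). I'll zoom in on it in both views and fit the rim.

```bash
cat > h.py <<'E'
import numpy as np,cv2
from scipy.spatial.transform import Rotation as R
from rig import ctrl
def cal(n):
    c=ctrl.get_calibration(n); return c['mtx'],c['k1'],np.array(c['eye']),R.from_quat(c['rotation']).as_matrix()
def rays(n,uv):
    K,k1,e,Rm=cal(n); uv=np.atleast_2d(np.float64(uv))
    s=cv2.undistortPoints(uv.reshape(-1,1,2),K,np.array([k1,0,0,0.])).reshape(-1,2)
    return e,np.c_[s,np.ones(len(s))]@Rm.T
def onplane(n,uv,z):
    e,d=rays(n,uv); return e+d*((z-e[2])/d[:,2])[:,None]
def withdepth(n,uv,dep):
    e,d=rays(n,uv); return e+d*np.asarray(dep)[:,None]
def proj(n,P):
    K,k1,e,Rm=cal(n); P=np.atleast_2d(P)
    return cv2.projectPoints((P-e)@Rm,np.zeros(3),np.zeros(3),K,np.array([k1,0,0,0.]))[0].reshape(-1,2)
E
python3 - <<'E'
from h import *
a=cv2.imread('pics/top0.png')[140:275,270:430]; b=cv2.imread('pics/scene0.png')[165:265,245:375]
cv2.imwrite('pics/zt.png',cv2.resize(a,None,fx=5,fy=4.4*5/4.4*0.88,interpolation=cv2.INTER_CUBIC) if 0 else cv2.resize(a,(704,594),interpolation=cv2.INTER_CUBIC))
cv2.imwrite('pics/zs.png',cv2.resize(b,(780,600),interpolation=cv2.INTER_CUBIC))
# depth heights
for n,(u0,u1,v0,v1) in dict(top=(310,390,155,240),scene=(255,335,170,245)).items():
    d=np.load(n+'0.npy'); vv,uu=np.mgrid[v0:v1,u0:u1]; uv=np.c_[uu.ravel(),vv.ravel()]
    P=withdepth(n,uv,d[vv,uu].ravel()); m=(abs(P[:,2]-95)<6)
    Q=P[m]; print(n,len(Q),np.median(Q,0))
    (cx,cy),r=cv2.minEnclosingCircle(np.float32(Q[:,:2])); print(cx,cy,r)
    np.save(n+'P.npy',P)
E
```

```text
top 1941 [553.60940813 -91.09990086  94.34206032]
550.9793090820312 -82.77177429199219 98.61811065673828
scene 1070 [576.88407535 -61.77251335  93.19819301]
610.32080078125 -61.325313568115234 163.44216918945312
```

View pics/zt.png

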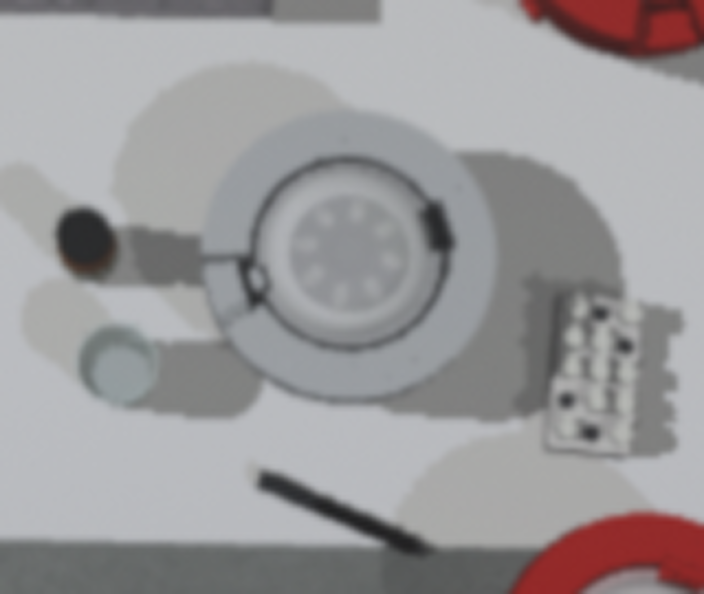

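View pics/zs.png

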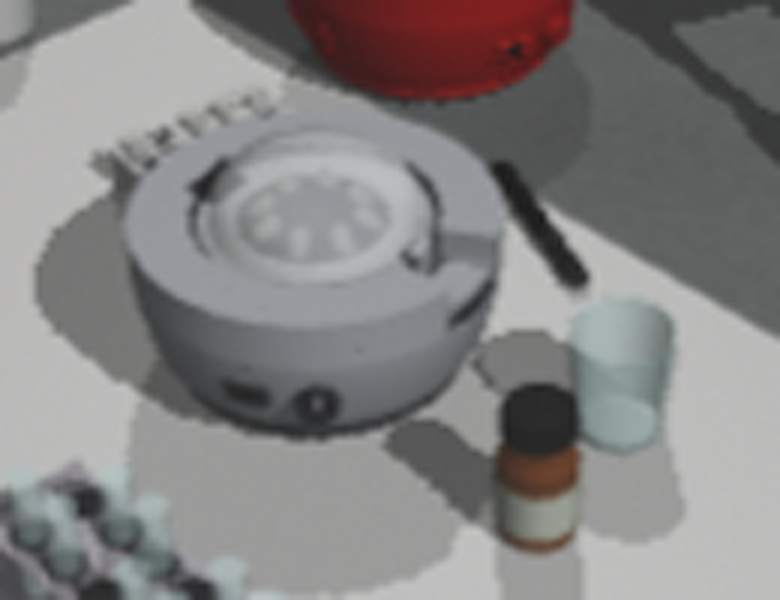

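The notch is visible in both views. In the top zoom its edges run from (205,258)-(240,257) to (228,325)-(250,305), facing the beaker and bottle. The hinge is opposite, at (435,228). Next I'll compute its angle and check it against depth.

Run:
```python
from h import *
z=lambda pts:np.array(pts)/4.4+[270,140]-0.4
d=np.load('top0.npy')
# centre: outer rim contour
P=np.load('topP.npy'); 
Q=P[(abs(P[:,2]-95)<6)&(np.hypot(P[:,0]-551,P[:,1]+83)>60)]
# centre from zoom outline (left,right,top,bottom of rim)
e=onplane('top',z([(202,258),(497,258),(349,110),(349,404)]),95); print(e.round(1))
c=np.array([(e[2,0]+e[3,0])/2,(e[0,1]+e[1,1])/2]); print('c',c)
for s in [(205,258),(240,257),(228,325),(250,305),(435,228),(257,280)]:
    p=onplane('top',z([s]),95)[0][:2]-c; print(s,p.round(1),np.hypot(*p).round(1),np.degrees(np.arctan2(p[1],p[0])).round(1))
# depth: heights by angle
for n in('top','scene'):
    P=np.load(n+'P.npy'); v=P[:,:2]-c; r=np.hypot(*v.T); a=np.degrees(np.arctan2(v[:,1],v[:,0]))%360
    print(n,[(k,round(float(np.median(P[m,2])),1),int(m.sum())) for k in range(0,360,6) for m in [(r>78)&(r<93)&(P[:,2]>60)&(abs(a-k-3)<3)] if m.sum()])
# bystanders
for nm,s,h in [('bottle',(85,235),78),('beaker',(118,355),65),('marker a',(258,477),10),('marker b',(430,550),10)]:
    print(nm,onplane('top',z([s]),h).round(0))
```

```text
[[ 544.3   14.8   95. ]
 [ 547.5 -180.8   95. ]
 [ 647.2  -82.3   95. ]
 [ 448.7  -83.    95. ]]
c [547.94198314 -83.01096846]
(205, 258) [-3.6 95.8] 95.9 92.2
(240, 257) [-2.6 72.6] 72.6 92.0
(228, 325) [-48.3  79.9] 93.3 121.2
(250, 305) [-34.7  65.6] 74.2 117.9
(435, 228) [ 19.2 -56.7] 59.9 -71.3
(257, 280) [-17.9  61.1] 63.7 106.3
top [(0, 94.5, 16), (6, 94.0, 17), (12, 94.2, 14), (18, 94.4, 16), (24, 94.8, 16), (30, 95.0, 13), (36, 95.9, 16), (42, 94.6, 15), (48, 94.0, 14), (54, 95.2, 15), (60, 94.7, 15), (66, 95.4, 15), (72, 95.9, 15), (78, 94.4, 15), (84, 94.2, 19), (90, 82.1, 15), (96, 83.6, 15), (102, 82.2, 15), (108, 82.7, 16), (114, 82.6, 14), (120, 93.9, 16), (126, 95.1, 14), (132, 94.1, 16), (138, 95.4, 17), (144, 95.2, 16), (150, 92.6, 16), (156, 96.4, 17), (162, 95.9, 17), (168, 94.5, 13), (174, 94.6, 15), (180, 95.4, 17), (186, 94.9, 18), (192, 94.9, 16), (198, 94.2, 16), (204, 93.6, 16), (210, 94.3, 17), (216, 95.5, 15), (222, 97.2, 15), (228, 95.1, 16), (234, 95.1, 13), (240, 94.8, 16), (246, 93.6, 17), (252, 93.7, 12), (258, 94.6, 14), (264, 94.4, 15), (270, 94.5, 
[... 615 characters left out ...]
8, 93.8, 8), (144, 94.0, 7), (150, 91.7, 8), (156, 93.7, 6), (162, 93.7, 10), (168, 92.9, 4), (174, 93.0, 8), (180, 92.8, 6), (186, 92.6, 5), (192, 93.4, 8), (198, 92.9, 8), (204, 92.2, 5), (210, 93.2, 7), (216, 93.5, 7), (222, 92.7, 6), (228, 92.8, 7), (234, 93.0, 6), (240, 92.6, 6), (246, 92.8, 7), (252, 93.4, 5), (258, 92.7, 7), (264, 93.5, 5), (270, 93.5, 7), (276, 93.8, 8), (282, 93.4, 7), (288, 93.3, 9), (294, 93.2, 7), (300, 93.0, 7), (306, 94.1, 7), (312, 92.6, 9), (318, 92.5, 8), (324, 93.3, 7), (330, 93.1, 8), (336, 92.9, 8), (342, 92.0, 9), (348, 93.0, 6), (354, 93.1, 9)]
bottle [[562.  94.  78.]]
beaker [[483.  70.  65.]]
marker a [[407. -26.  10.]]
marker b [[ 358. -145.   10.]]
```

Depth confirms it. The plate (z≈83) spans about 91–121° around the axis at (548,-83), so the notch middle is near 106° and the press point at r=90 is about (523,3.5). I'll close the fingers and travel high to a spot above the rim at 145°. The jaw axis will be tangential to the notch.

>>> apply_moves([
  [-0.034, -0.0415, 0, 0, 0, 0, 0],
  [-0.034, -0.0415, 0, 0, 0, 0, 0],
  [-0.034, -0.0415, 0, 0, 0, 0, 0],
  [-0.034, -0.0415, 0, 0, 0, 0, 0],
  [-0.034, -0.0415, 0, 0, 0, 0, 0],
  [-0.034, -0.0415, 0, 0, 0, 0, 0],
  [-0.034, -0.0415, 0, 0, 0, 0, 0],
  [-0.034, -0.0415, 0, 0, 0, 0, 0],
  [-0.034, -0.0415, 0, 0, 0, 0, 0],
  [-0.034, -0.0415, 0, 0, 0, 0, 0],
  [-0.034, -0.0415, 0, 0, 0, 0, 0],
  [-0.034, -0.0415, 0, 0, 0, 0, 0],
  [-0.034, -0.0415, 0, 0, 0, 0, 0],
  [-0.034, -0.0415, 0, 0, 0, 0, 0],
  [0, 0, 0, 0, 0, 0, 0],
  [0, 0, 0, 0, 0, 0, 0],
], grip_force=20)

```text
time_s: 2.1
eef_pos: [483.2, -36.7, 230.7]
tcp_rot: [0.136, 0.991, 0.0, -0.001]
force: [1.1, 0.0, -0.4]
gripper_width: -0.0
```

>>> apply_moves([
  [0, 0, 0, 0, 0, 0.17, 0],
  [0, 0, 0, 0, 0, 0.17, 0],
  [0, 0, 0, 0, 0, 0.17, 0],
  [0, 0, 0, 0, 0, 0.17, 0],
  [0, 0, 0, 0, 0, 0.17, 0],
  [0, 0, 0, 0, 0, 0.17, 0],
  [0, 0, 0, 0, 0, 0, 0],
  [0, 0, 0, 0, 0, 0, 0],
  [0, 0, 0, 0, 0, 0, 0],
])

```text
time_s: 3.22
eef_pos: [483.7, -36.3, 231.3]
tcp_rot: [0.601, 0.8, 0.0, -0.0]
force: [-0.5, -0.1, 0.8]
gripper_width: 0.0
```

```bash
cat >> h.py <<'E'
def delta(target):
    s=ctrl.sense(); Rm=R.from_quat(s['tcp_rot']).as_matrix()
    print('t',round(s['time_s'],2),'pos',s['eef_pos'].round(1),'y ang',np.degrees(np.arctan2(Rm[1,1],Rm[0,1])).round(1),'z',Rm[:,2].round(3),'F',s['force'].round(2),'w',round(s['gripper_width'],1),'q',s['qpos'].round(2))
    print('tool delta mm',(Rm.T@(np.array(target)-s['eef_pos'])).round(1))
E
python3 -c "
from h import *
delta([480.7,-36,110])
p,d=ctrl.capture('top');cv2.imwrite('pics/t1.png',cv2.resize(p[100:300,200:500,::-1],(780,520)))
p,d=ctrl.capture('scene');cv2.imwrite('pics/s1.png',cv2.resize(p[80:300,180:480,::-1],(780,572)))"
```

```text
t 3.23 pos [483.7 -36.3 231.3] y ang 16.2 z [-0.  0. -1.] F [-0.49 -0.05  0.83] w 0.0 q [-0.13 -0.1   2.    0.    1.25 -0.41]
tool delta mm [  1.1  -2.8 121.3]
```

View pics/t1.png

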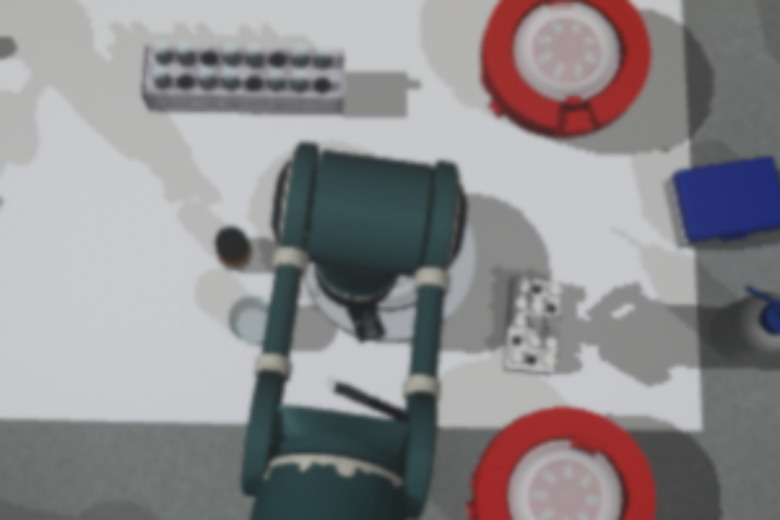

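View pics/s1.png

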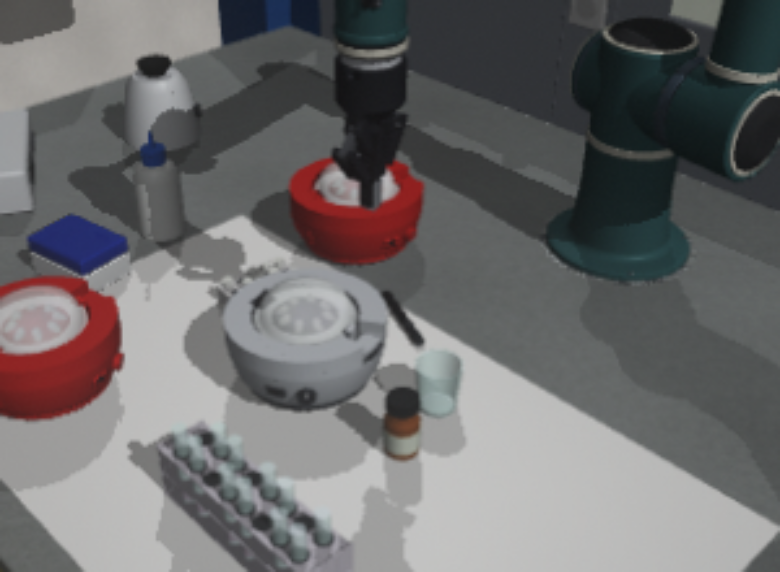

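>>> apply_moves([
  [0.0, 0, 0.03, 0, 0, 0, 0],
  [0.0, 0, 0.03, 0, 0, 0, 0],
  [0.0, 0, 0.03, 0, 0, 0, 0],
  [0.0, 0, 0.03, 0, 0, 0, 0],
  [0, 0, 0.005, 0, 0, 0, 0],
  [0, 0, 0.003, 0, 0, 0, 0],
  [0, 0, 0, 0, 0, 0, 0],
  [0, 0, 0, 0, 0, 0, 0],
])

```text
time_s: 4.32
eef_pos: [484.8, -36.9, 104.5]
tcp_rot: [0.601, 0.799, 0.001, 0.001]
force: [-0.4, -0.4, 0.0]
gripper_width: -0.3
```

The fingertips are over the front-left rim (the dark tips sit at about (370,320) in the top crop), with nothing else nearby. I'll lower slowly to touch.

>>> apply_moves([
  [0, 0, 0.002, 0, 0, 0, 0],
  [0, 0, 0.002, 0, 0, 0, 0],
  [0, 0, 0.002, 0, 0, 0, 0],
  [0, 0, 0.001, 0, 0, 0, 0],
  [0, 0, 0.001, 0, 0, 0, 0],
  [0, 0, 0, 0, 0, 0, 0],
  [0, 0, 0, 0, 0, 0, 0],
])

```text
time_s: 5.2
eef_pos: [483.8, -36.7, 95.3]
tcp_rot: [0.602, 0.799, 0.0, -0.0]
force: [-0.1, -0.3, 0.6]
gripper_width: -0.3
```

>>> apply_moves([
  [0, 0, 0.001, 0, 0, 0, 0],
  [0, 0, 0, 0, 0, 0, 0],
  [0, 0, 0, 0, 0, 0, 0],
])

```text
time_s: 5.58
eef_pos: [483.9, -36.8, 95.0]
tcp_rot: [0.602, 0.799, 0.0, 0.0]
force: [-1.0, 1.1, 5.6]
gripper_width: -0.2
```

There is clear rim contact at z=95.0, 5.6 N. I'll hold it, then lift and move over the notch.

>>> apply_moves([
  [0, 0, 0, 0, 0, 0, 0],
  [0, 0, 0, 0, 0, 0, 0],
  [0, 0, 0, 0, 0, 0, 0],
  [0, 0, 0, 0, 0, 0, 0],
])

```text
time_s: 6.08
eef_pos: [484.0, -36.8, 95.0]
tcp_rot: [0.602, 0.799, 0.0, 0.0]
force: [-2.3, 1.1, 5.2]
gripper_width: 0.1
```

>>> apply_moves([
  [0, 0, -0.006, 0, 0, 0, 0],
  [0, 0, -0.006, 0, 0, 0, 0],
  [0, 0, 0, 0, 0, 0, 0],
])

```text
time_s: 6.45
eef_pos: [484.4, -36.9, 107.1]
tcp_rot: [0.602, 0.799, 0.0, 0.001]
force: [-0.4, -0.1, -0.3]
gripper_width: -0.4
```

```bash
python3 -c "
from h import *
delta([523.1,3.5,100])"
```

```text
t 6.45 pos [484.4 -36.9 107.1] y ang 16.0 z [ 0.002 -0.    -1.   ] F [-0.35 -0.05 -0.3 ] w -0.4 q [-0.13  0.02  2.13 -0.    0.99 -0.41]
tool delta mm [28.1 48.3  7.1]
```

>>> apply_moves([
  [0.01, 0.017, 0, 0, 0, 0, 0],
  [0.01, 0.016, 0, 0, 0, 0, 0],
  [0.0085, 0.0155, 0, 0, 0, 0, 0],
  [0, 0, 0, 0, 0, 0, 0],
  [0, 0, 0, 0, 0, 0, 0],
  [0, 0, 0, 0, 0, 0, 0],
])

```text
time_s: 7.2
eef_pos: [522.1, 3.8, 106.1]
tcp_rot: [0.602, 0.799, -0.0, -0.0]
force: [0.8, 0.2, 0.4]
gripper_width: 0.0
```

>>> apply_moves([
  [0, 0, 0.003, 0, 0, 0, 0],
  [0, 0, 0.003, 0, 0, 0, 0],
  [0, 0, 0.003, 0, 0, 0, 0],
  [0, 0, 0.002, 0, 0, 0, 0],
  [0, 0, 0.002, 0, 0, 0, 0],
  [0, 0, 0, 0, 0, 0, 0],
  [0, 0, 0, 0, 0, 0, 0],
])

```text
time_s: 8.07
eef_pos: [522.6, 4.0, 93.3]
tcp_rot: [0.602, 0.799, 0.0, 0.0]
force: [-0.4, 0.5, 0.4]
gripper_width: -0.1
```

At z=93.3 the fingertips are below the rim's top with no force, so they are inside the notch. I'll keep going down to the plate.

>>> apply_moves([
  [0, 0, 0.002, 0, 0, 0, 0],
  [0, 0, 0.002, 0, 0, 0, 0],
  [0, 0, 0.002, 0, 0, 0, 0],
  [0, 0, 0.002, 0, 0, 0, 0],
  [0, 0, 0.001, 0, 0, 0, 0],
  [0, 0, 0, 0, 0, 0, 0],
  [0, 0, 0, 0, 0, 0, 0],
])

```text
time_s: 8.95
eef_pos: [522.6, 4.0, 84.3]
tcp_rot: [0.602, 0.799, 0.0, 0.0]
force: [0.2, 0.3, -0.6]
gripper_width: -0.2
```

```bash
python3 -c "
from h import *
delta([523.1,3.5,80])
p,d=ctrl.capture('scene');cv2.imwrite('pics/s2.png',cv2.resize(p[120:270,220:400,::-1],(720,600)))"
```

```text
t 8.95 pos [522.6   4.   84.3] y ang 16.0 z [ 0. -0. -1.] F [ 0.23  0.32 -0.58] w -0.2 q [-0.04  0.12  2.07 -0.    0.95 -0.32]
tool delta mm [-0.6  0.4  4.3]
```

View pics/s2.png

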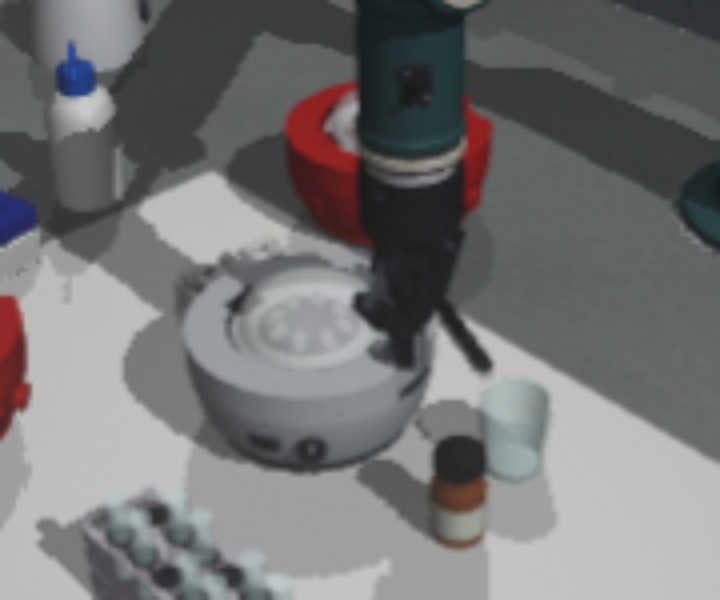

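The fingertips stand in the notch at about (405,355), clear of the beaker and bottle. Now I'll press.

>>> apply_moves([
  [0, 0, 0.002, 0, 0, 0, 0],
  [0, 0, 0.002, 0, 0, 0, 0],
  [0, 0, 0, 0, 0, 0, 0],
  [0, 0, 0, 0, 0, 0, 0],
])

```text
time_s: 9.5
eef_pos: [522.9, 4.1, 80.7]
tcp_rot: [0.602, 0.799, 0.0, 0.0]
force: [-1.0, 0.5, 5.7]
gripper_width: 0.1
```

>>> apply_moves([
  [0, 0, 0.002, 0, 0, 0, 0],
  [0, 0, 0.002, 0, 0, 0, 0],
  [0, 0, 0, 0, 0, 0, 0],
  [0, 0, 0, 0, 0, 0, 0],
])

```text
time_s: 10.0
eef_pos: [522.9, 4.1, 76.8]
tcp_rot: [0.602, 0.799, 0.0, 0.0]
force: [-1.4, 0.4, 4.6]
gripper_width: -0.1
```

>>> apply_moves([
  [0, 0, 0.001, 0, 0, 0, 0],
  [0, 0, 0, 0, 0, 0, 0],
  [0, 0, 0, 0, 0, 0, 0],
])

```text
time_s: 10.38
eef_pos: [522.9, 4.1, 75.8]
tcp_rot: [0.602, 0.799, 0.0, 0.0]
force: [-1.7, 0.7, 6.9]
gripper_width: -0.3
```

```bash
python3 -c "
from h import *
delta([523.1,3.5,80])
p,d=ctrl.capture('scene');cv2.imwrite('pics/s3.png',cv2.resize(p[120:270,220:400,::-1],(720,600)))"
```

```text
t 10.38 pos [522.9   4.1  75.8] y ang 16.0 z [ 0.001  0.    -1.   ] F [-1.72  0.73  6.91] w -0.3 q [-0.04  0.13  2.07  0.    0.94 -0.32]
tool delta mm [-0.6  0.  -4.2]
```

View pics/s3.png

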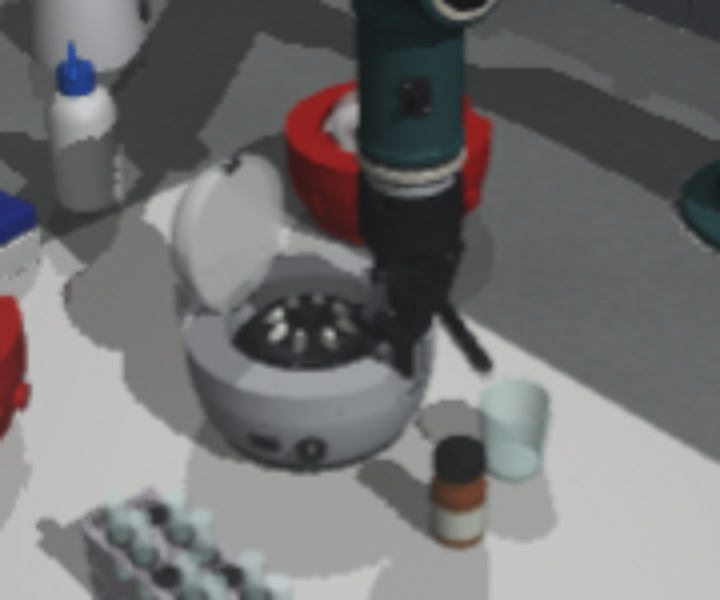

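The lid has sprung up, with its clear disc upright at about (230,230) and the rotor exposed. I'll lift straight up, then move out along tool +x (radially away).

>>> apply_moves([
  [0, 0, -0.01, 0, 0, 0, 0],
  [0, 0, -0.02, 0, 0, 0, 0],
  [0, 0, -0.03, 0, 0, 0, 0],
  [0, 0, -0.03, 0, 0, 0, 0],
  [0.02, 0, -0.03, 0, 0, 0, 0],
  [0.04, 0, -0.03, 0, 0, 0, 0],
  [0.04, 0, -0.01, 0, 0, 0, 0],
  [0.04, 0, 0, 0, 0, 0, 0],
  [0.04, 0, 0, 0, 0, 0, 0],
  [0.04, 0, 0, 0, 0, 0, 0],
  [0.03, 0, 0, 0, 0, 0, 0],
  [0, 0, 0, 0, 0, 0, 0],
  [0, 0, 0, 0, 0, 0, 0],
  [0, 0, 0, 0, 0, 0, 0],
  [0, 0, 0, 0, 0, 0, 0],
  [0, 0, 0, 0, 0, 0, 0],
])

```text
time_s: 12.42
eef_pos: [453.7, 243.8, 235.3]
tcp_rot: [0.602, 0.799, -0.0, 0.0]
force: [-1.3, 0.7, -0.5]
gripper_width: -0.0
```

```bash
python3 -c "
from h import *
delta([523.1,3.5,80])
c=np.array([547.9,-83])
P={}
for n in('scene','top'):
    p,d=ctrl.capture(n);P[n]=p
    uv=np.argwhere(d>0)[:,::-1];X=withdepth(n,uv,d[d>0])
    v=X[:,:2]-c;r=np.hypot(*v.T);a=np.degrees(np.arctan2(v[:,1],v[:,0]))
    m=(r>78)&(r<93)&(abs(a-106)<9)&(X[:,2]>60)&(X[:,2]<130);print(n,'plate z',np.median(X[m,2]),m.sum())
    L=X[(r<115)&(X[:,2]>125)&(X[:,2]<240)]; o=(L[:,:2]-c)@[np.cos(np.radians(106)),np.sin(np.radians(106))]
    print('lid pts',len(L),'zmax',np.percentile(L[:,2],99) if len(L) else 0,[(z,round(float(np.median(o[abs(L[:,2]-z)<10])),1)) for z in(130,150,170,190,210) if (abs(L[:,2]-z)<10).any()])
cv2.imwrite('pics/s4.png',cv2.resize(P['scene'][80:330,130:480,::-1],(780,557)))
cv2.imwrite('pics/t4.png',P['top'][:,:,::-1])
a=cv2.imread('pics/top0.png').astype(int);df=abs(P['top'][:,:,::-1].astype(int)-a).max(2)>40
cv2.imwrite('pics/df.png',df.astype('uint8')*255)
"
```

```text
t 12.43 pos [453.7 243.8 235.3] y ang 16.0 z [ 0. -0. -1.] F [-1.34  0.74 -0.46] w -0.0 q [ 0.44 -0.04  1.94 -0.    1.25  0.17]
tool delta mm [-250.1    0.6  155.3]
scene plate z 81.68014757843713 26
lid pts 700 zmax 215.12045872413228 [(130, -63.1), (150, -63.6), (170, -64.2), (190, -64.7), (210, -65.9)]
top plate z 83.75052378810892 47
lid pts 667 zmax 218.08896174450186 [(130, -63.5), (150, -64.7), (170, -66.0), (190, -78.2), (210, -78.0)]
```

View pics/s4.png

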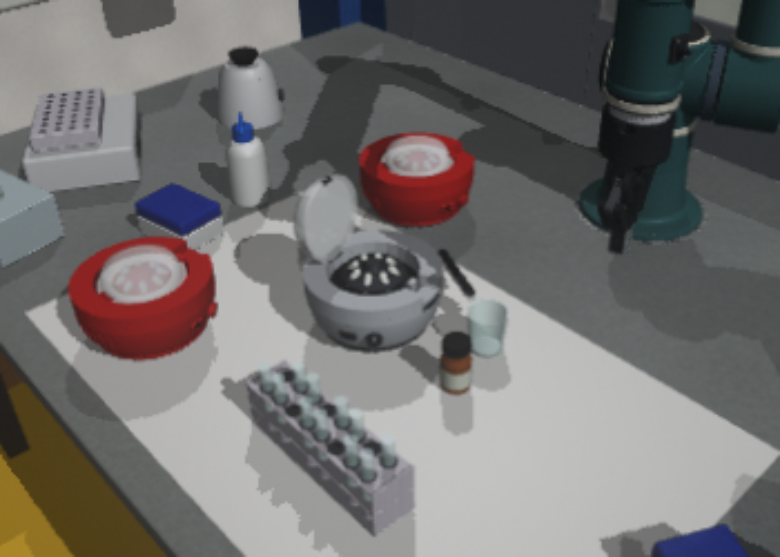

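View pics/t4.png

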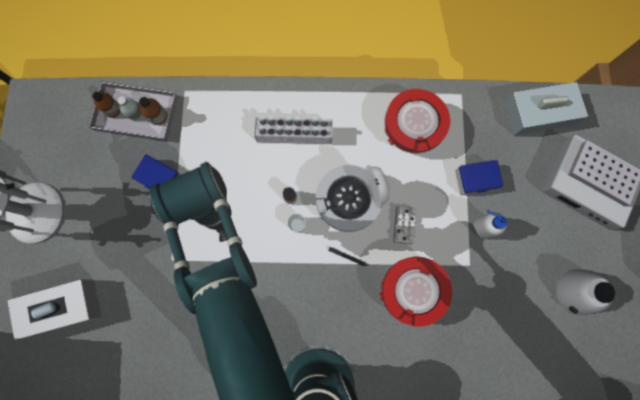

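The lid stands upright: its flange plane is near-vertical and its top is at about 216 mm. The plate is back at about 83 mm. The bystanders are where they were: marker (347,256), beaker (296,223), bottle (290,195), block (405,224). The arm is clear and still, so I'll hand in.

```bash
python3 -c "
from h import *
print(ctrl.finish_job()); s=ctrl.sense(); print(s['time_s'],s['force'])"
```

```text
the job is handed in; nothing more can be done
None
the job is handed in; nothing more can be done
```

The lid is open and I handed the job in at about 12.5 s. No verdict is reported, so what follows rests on my own checks.

**What I did:**
- I found the notch in the camera images, with its middle about 106° round from world x, seen from the centrifuge's axis at about (548, -83) mm.
- With the fingers shut, I rested a fingertip on the rim at z = 95.0 mm with about 5 N for over half a second.
- I then went down into the notch without touching its sides and pressed the plate from 83 mm to about 75.8 mm, at most about 7 N. The latch let go, and I took the hand up and away.
- I touched the rim at one point and relied on the cameras to locate the notch, rather than feeling along the whole rim.

**Last checks:**
- **Lid:** it stands upright, with its top at about 215–218 mm. In the scene camera its face is near-vertical. The top camera gave a more scattered reading higher up, probably because it also sees the dome.
- **Plate:** it has sprung back, reading 81.7 mm in one camera and 83.8 mm in the other. The scene camera reads about 2 mm low everywhere, so both fit 83 mm.
- **Bystanders:** I compared these by eye. The marker, beaker, bottle and tube block are at the same pixel positions as at the start, and the others showed no visible change. The arm hides a corner of the left tip box in the top view, but it never went near it.
- **Arm:** it was still and touching nothing. The wrist force read about 1.6 N, slightly above the usual noise.

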